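# Put the spice jar away and let the caddy lid fall shut

## Robot

A 6-joint arm with a two-finger parallel gripper is mounted at the origin on a cart in front of the work surface, level with it; the furniture and walls round the work are solid. World frame = base frame: x ahead of the robot, y to its left, z up, the work surface at z = 0. Lengths are in m, angles in rad, forces in N, time in s.
With the tool pointing down it reaches from about 0.35 to 0.875 m from the base axis. Payload 15.5 kg.
Tool frame: the origin (TCP) lies midway between the tips of the shut fingers; the grasp point (between the pads) lies 19 mm behind it (bot.pinch_z is the distance from the TCP to the grasp point, in m); z points along the fingers, y is the direction in which the jaws open and shut (so a half turn about z gives the same grasp; the last joint's range is limited). The gripper opens to 85 mm and grips with 20 to 120 N. Pads are 22 mm wide; open, the fingers measure 114 mm over their backs; the gripper's body (76 mm by 85 mm) begins 54 mm behind the grasp point. The pads swing forward as they close: fully open they stand 13 mm farther back than shut.
Start: joints at [1.165, 0.494, 1.345, -0, 1.302, -0.096], TCP at [0.191, 0.595, 0.231] pointing down, gripper open.
Joint ranges: [-2.91, 2.91], [-0.82, 2.16], [0.22, 2.67], [-1.22, 4.37], [0.12, 2.79], [-3.08, 3.08]. Speed limits (rad/s): [1.89, 1.89, 2.57, 3.01, 3.01, 3.01].

## Interface

Orientations are given as a unit quaternion [w, x, y, z].
In Python, from station import sensors, eyes, ticket, bot gives the robot as it stands.
- The arm moves only by the tool carry_out, never from a script. Its argument "targets" is text: rows parted by semicolons, each of 6 numbers parted by spaces: the shift along the world's x, y, z in mm, then the turn, a rotation vector about the world's x, y, z in degrees. A call has 1 to 5 rows; each row is the pose to reach, as a shift and turn from the pose commanded when the call began; what a row does not reach only later rows make up. A row lasts 1/10 s, in which the tool goes at most 50 mm and 8.59 degrees, less where a joint would pass 70% of its speed; a pose out of reach is approached as far as the arm can. A call with a gripper value outside its range is refused whole. "jaw" is the closure, from 0 (fully open) to 1 (shut), set as the call begins (left out, the last holds). The fingers move at their own pace and stop on an object; "newtons" is the grip in N (left out, the last holds). Time passes only in rows, so rows that repeat a pose let the fingers close. It gives the time, the measured TCP pose, the force and the opening at its end, in the units of the state.
- sensors.observe(): the state, without advancing time (a new reading comes with each control period).
- eyes.snapshot(name): name is "side" or "top" or "wrist"; returns (picture, depth): 400x640x3 uint8, blue, green, red; 400x640 float32, m along the optical axis (not along the pixel's ray), 0 where there is no reading.
- eyes.camera_model(name): a dict with "K" (3x3 intrinsics, pixels), "distortion" ([k1, k2, p1, p2, k3] as OpenCV has them; the pictures are not rectified), "rvec" (rotation vector, rad) and "tvec" (3), from world to camera coordinates, as OpenCV has them. Camera axes: x right, y down, z forward; pixel columns grow to the right and rows downward; lengths in m; the calibration is good to about 2 mm. A picture is of the moment at which its call begins: read the wrist's pose just before it. camera_model takes no time and is no camera call; for the wrist camera it gives the pose at the moment of the call.
- ticket.hand_in(): hands the job in, once; it reports no verdict.
The state is a dict: "time": time; "q": joint angles; "qvel": joint speeds; "effort": joint torques, N m; "eef_pos": TCP position; "eef_rot": TCP orientation; "force": force on the tool from outside, world axes, zero at the start; "torque": the same for the moment, N m; "grip_width": finger opening in m.
Only numpy, scipy, OpenCV 4.12 (cv2) and the standard library are available. Lean on these libraries where they do the work, as an engineer would, in place of code of your own. Each camera call takes 0.05 s, during which the arm holds its last target.

## Task

Stand the loose spice jar upright in the empty compartment of the open wooden spice caddy and let go of it. Then gently push the lid from behind, over past upright, until it tips and falls shut by its own weight: do not press it down or carry it shut, and do not disturb the other things.

Things in the scene. Friction and masses are not known exactly. Their poses are not given: they have to be found in the camera images.
- caddy: Fixed open wooden box, 150 (its x) x 256 (its y) x 122 mm high; origin under its centre, on the worktop, z up. Walls 6 mm, inner floor at 8 mm. Two low dividers (5 mm thick, tops at 40 mm) part it into three compartments centred at y = -82, 0, +82 mm, each 138 mm long in x and 77 to 81 mm wide in y; two hold a jar, one is empty. The lid is hinged on the far (+x) rim.
- lid_hinge (a point): Middle of the lid's hinge axis, fixed to the caddy at (75, 0, 122) mm of its frame; axes as the caddy's. The lid turns about the y direction through it.
- lid_edge (a point): Middle of the lid's free edge, on its outer face (upper face when shut, far face when open); moves with the lid. The lid is a plain wooden board, 152 mm from hinge to free edge, 262 mm wide along the hinge, 12 mm thick, 0.3 to 0.5 kg, without handle. The hinge axis lies in its underside.
- caddy_lid (a joint): Lid opening, rad: 0 shut, 1.571 upright, more leaning back away from the robot (starts at 1.74 to 1.86, stop at 1.98). The hinge is stiff (0.14 N m friction) and damped: near upright the lid stays as left; pushed towards the robot it starts to fall by itself between about 1.1 and 0.85, by its hidden mass, and shuts in 1 to 3 s. Pushing at the free edge takes 1 to 3 N.
- riser: Fixed riser shelf behind the caddy, same heading: board 150 (x) x 440 (y) x 16 mm, underside at 370 mm, four thin legs at x = +-55, y = +-205 mm; origin on the worktop under its centre. The board's front edge is 70 mm farther back than the hinge and overhangs the space behind the open lid: a hand from straight above does not fit there, one tilted with its wrist towards the robot does.
- spice_jar: The jar to put away: the only spice jar that stands outside the caddy, upright on the worktop, to the right or to the left of the caddy. Glass jar with a round screw cap, 45 mm in diameter, 106 mm tall, 0.11 kg; origin at the centre of its underside, z up. The cap (45 mm wide) is the part from 85 to 106 mm; the glass below it is 42 mm wide.
- free_spot: The middle of the empty compartment's floor, marked by a flat cork dot 32 mm wide; axes as the caddy's, z = 8 mm over the worktop.
- jar_a: Spice jar like the one to put away (45 x 45 x 106 mm), standing in a compartment; origin at the centre of its underside. Leave it standing.
- jar_b: Smaller spice jar (42 x 42 x 96 mm), standing in a compartment; origin at the centre of its underside. Leave it standing.
- honey_jar: Wider jar, 71 mm in diameter, 110 mm tall, on the worktop on the other side of the caddy from the spice jar; origin under its centre. Bystander.
- timer: Ribbed round kitchen timer, 62 mm wide, 47 mm high; origin under its centre. Bystander, to the right.
- lemon: Lemon, 71 x 53 x 51 mm; origin under its centre. Bystander, in front of the caddy on the right.
- tape: Roll of tape lying flat, 98 mm wide, 25 mm high; origin under its centre. Bystander, left of the caddy, farther back.
- mug: Mug, 82 mm wide, 91 mm high, with a handle; origin under its centre. Bystander, right of the caddy.
- keys: Bunch of keys lying flat, 110 x 121 x 8 mm. Bystander, far left at the front.
Not all that is in view belongs to the job. Leave any black look-alike of the spice_jar alone.

How it is judged:
On the way, in this order (a step that is already met when the one before it is completed fails the run):
1. the spice jar stands upright on the floor of the empty compartment, let go of, with the lid still open (x of spice_jar in the frame of free_spot between -0.056 and 0.056 m and y of spice_jar in the frame of free_spot between -0.03 and 0.03 m and z of spice_jar in the frame of free_spot between -0.006 and 0.006 m and angle between spice_jar's own z axis and vertical below 0.12 rad and contact force between the fingers and spice_jar below 0.1 N and value of joint caddy_lid above 1.4 rad), for 0.2 s.
2. past upright, the lid falls by itself, untouched by the robot (value of joint caddy_lid between 0.1 and 1.25 rad and velocity of joint caddy_lid below -0.2 rad/s and contact force between each of the arm, the fingers and caddy_lid below 0.05 N), for 0.1 s.
At the end, for the whole second after the job is handed in: The lid is shut (under 0.03 rad) and the spice jar stands at rest in the compartment that was empty: on its floor within 6 mm, upright within 0.12 rad, within 56 mm along and 30 mm across the compartment of its middle. The two jars that were in the caddy stand upright within 0.12 rad (value of joint caddy_lid below 0.03 rad and x of spice_jar in the frame of free_spot between -0.056 and 0.056 m and y of spice_jar in the frame of free_spot between -0.03 and 0.03 m and z of spice_jar in the frame of free_spot between -0.006 and 0.006 m and angle between each of spice_jar, jar_a, jar_b's own z axis and vertical below 0.12 rad and linear speed of spice_jar below 0.02 m/s); the robot touches nothing.
It fails at once if the robot touches the lid when it is less than 0.5 rad open (pressed or carried shut) (value of joint caddy_lid below 0.5 rad and contact force between any of the arm, the fingers and caddy_lid above 0.5 N).
It fails at once if the lid is pushed with more than 25 N (contact force between any of the fingers, the arm and caddy_lid above 25 N).
It fails at once if a jar that stood in the caddy is moved by more than 30 mm (distance of any of jar_a, jar_b from where it was at the start of the episode above 0.03 m).
It fails at once if a bystander is moved by more than 30 mm (distance of any of honey_jar, timer, lemon, tape, mug, keys from where it was at the start of the episode above 0.03 m).
It also fails if it takes over 64 s, if anything falls off the work surface, if the arm or the gripper's body presses on something with over 40 N, if the wrist force passes 120 N, or if a joint passes its speed limit or range.

## Working session

There is one attempt and no reset: what is moved stays moved. The work goes in short steps, Python scripts to look and compute and a tool call to move; the robot and the scene stay as the last step left them, time stands still between calls to the robot, and variables do not carry over. Pictures are saved under pics/ and viewed, and the job is handed in when it is done.

Besides the shell and the picture viewer there is one more tool, called after "Request:" as name(argument=value, ...), one argument or row to a line, values as JSON. carry_out: Moves the arm, as the interface text tells. Its arguments: {"type":"object","properties":{"targets":{"type":"string"},"jaw":{"type":"number"},"newtons":{"type":"number"}},"required":["targets"]}

```bash
ls; mkdir -p pics
python3 - <<'E'
from station import sensors, eyes, ticket, bot
import cv2,numpy as np
s=sensors.observe();print({k:np.round(v,3).tolist() for k,v in s.items()},bot.pinch_z)
for n in("side","top"):
    p,d=eyes.snapshot(n);cv2.imwrite(f"pics/{n}0.png",p);np.save(f"{n}0.npy",d);print(n,eyes.camera_model(n))
print((d>0).mean())
E
```

```text
pics
{'time': 0.0, 'q': [1.165, 0.494, 1.346, -0.0, 1.302, -0.096], 'qvel': [0.001, 0.0, -0.001, 0.0, -0.0, -0.001], 'effort': [-0.0, -88.22, -38.387, -0.0, 0.01, 0.0], 'eef_pos': [0.191, 0.595, 0.231], 'eef_rot': [-0.0, 0.155, 0.988, -0.001], 'force': [0.676, 0.827, -0.017], 'torque': [-0.018, 0.002, 0.065], 'grip_width': 0.086} 0.0187
side {'K': array([[477.11746261,   0.        , 322.11639771],
       [  0.        , 477.11746261, 202.0018249 ],
       [  0.        ,   0.        ,   1.        ]]), 'distortion': array([-0.10385704,  0.        ,  0.        ,  0.        ,  0.        ]), 'rvec': array([ 2.1153479 , -0.66882861,  0.32730605]), 'tvec': array([-0.46289055,  0.27882442,  1.9335656 ])}
top {'K': array([[370.5519273 ,   0.        , 320.69322702],
       [  0.        , 370.5519273 , 204.14102096],
       [  0.        ,   0.        ,   1.        ]]), 'distortion': array([0.01459916, 0.        , 0.        , 0.        , 0.        ]), 'rvec': array([ 2.16998155, -2.12193977,  0.14534688]), 'tvec': array([0.01050854, 0.56130775, 1.30154869])}
0.99605859375
```

View pics/side0.png

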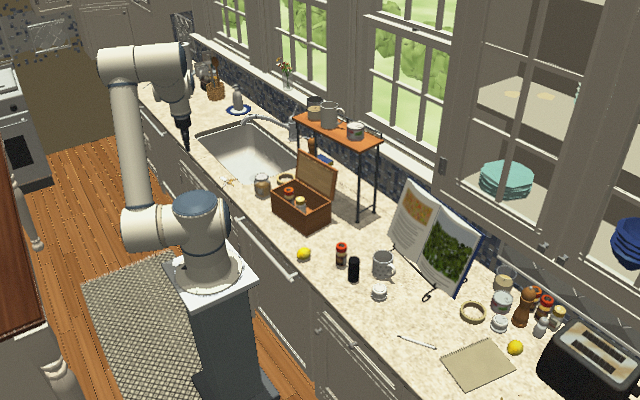

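View pics/top0.png

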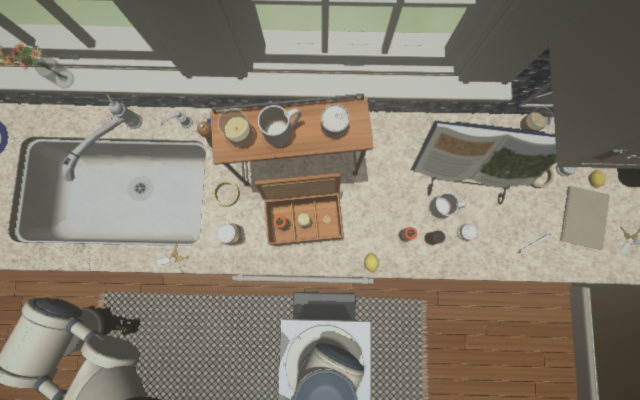

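```bash
cat > h.py <<'E'
import cv2,numpy as np
from scipy.spatial.transform import Rotation as R
from station import sensors, eyes, bot
def cam(n):
    m=eyes.camera_model(n);Rm=cv2.Rodrigues(m['rvec'])[0];return m['K'],m['distortion'],Rm,np.array(m['tvec']).ravel()
def pts(c,uv,d):
    K,D,Rm,t=c;uv=np.asarray(uv,float).reshape(-1,1,2);n=cv2.undistortPoints(uv,K,D)[:,0]
    d=np.asarray(d,float).ravel();X=np.c_[n*d[:,None],d];return (X-t)@Rm
def plane(c,uv,z):
    K,D,Rm,t=c;uv=np.asarray(uv,float).reshape(-1,1,2);n=cv2.undistortPoints(uv,K,D)[:,0]
    r=np.c_[n,np.ones(len(n))]@Rm;o=-Rm.T@t;return o+r*((z-o[2])/r[:,2])[:,None]
def cloud(n,d):
    c=cam(n);v,u=np.mgrid[0:400,0:640];return pts(c,np.c_[u.ravel(),v.ravel()],d).reshape(400,640,3)
E
python3 - <<'E'
import cv2,numpy as np
from h import *
t=cv2.imread('pics/top0.png');s=cv2.imread('pics/side0.png')
a=cv2.resize(t[165:280,205:345],(560,460),interpolation=cv2.INTER_CUBIC);cv2.imwrite('pics/c1.png',a)
a=cv2.resize(t[185:275,360:480],(600,450),interpolation=cv2.INTER_CUBIC);
b=cv2.resize(s[230:310,320:400],(200,200),interpolation=cv2.INTER_CUBIC);a[:200,400:]=b
cv2.imwrite('pics/c2.png',a)
d=np.load('top0.npy');P=cloud('top',d)
for u,v in [(409,232),(409,234),(434,238),(327,220),(281,224),(304,220),(280,207),(300,186),(260,190),(339,182),(230,160),(350,155),(371,262),(443,205),(228,234)]:print(u,v,P[v,u].round(3))
E
```

```text
409 232 [ 0.463 -0.28   0.102]
409 234 [ 0.456 -0.28   0.103]
434 238 [ 0.444 -0.364  0.104]
327 220 [ 0.507 -0.001  0.007]
281 224 [0.48  0.156 0.112]
304 220 [0.496 0.079 0.102]
280 207 [0.552 0.174 0.005]
300 186 [0.591 0.088 0.222]
260 190 [0.576 0.214 0.219]
339 182 [ 0.607 -0.034  0.219]
230 160 [0.628 0.271 0.384]
350 155 [ 0.757 -0.084  0.001]
371 262 [ 0.358 -0.158  0.049]
443 205 [ 0.572 -0.428  0.008]
228 234 [0.442 0.335 0.109]
```

View pics/c1.png

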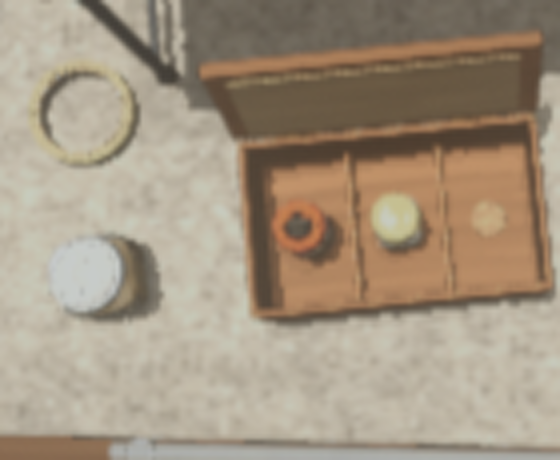

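View pics/c2.png

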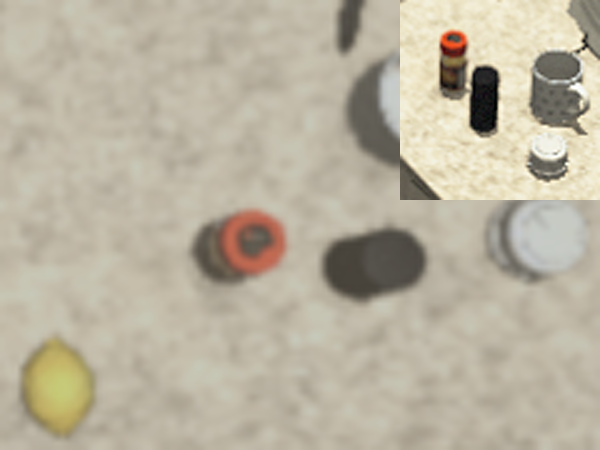

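The top view shows red-capped jars at (409,234), which stands outside the caddy, and at (281,224), which is inside it (jar_a). There is also a black look-alike at (434,238). The first one is meant: it is the only non-black spice jar outside. The cork dot at (327,220) marks the right-hand compartment as the empty one.

Run:
```python
import cv2,numpy as np
from h import *
t=cv2.imread('pics/top0.png');d=np.load('top0.npy');P=cloud('top',d);c=cam('top')
hsv=cv2.cvtColor(t,cv2.COLOR_BGR2HSV)
# jar cap
m=((hsv[...,0]<12)|(hsv[...,0]>172))&(hsv[...,1]>130)&(hsv[...,2]>90);m[:, :390]=0;m[:,425:]=0;m[:215]=0;m[255:]=0
hull=cv2.convexHull(np.argwhere(m)[:,::-1].astype(np.int32));(cx,cy),r=cv2.minEnclosingCircle(hull);print(cx,cy,r,plane(c,[[cx,cy]],0.106))
Q=P[220:248,396:422].reshape(-1,3);Q=Q[(Q[:,2]>.098)];print('depth top',Q.mean(0),Q.min(0),Q.max(0),len(Q))
# cork
gray=hsv[200:250,315:345];
# box rim: points in z .112-.13 region
u0,u1,v0,v1=255,350,180,250
Q=P[v0:v1,u0:u1].reshape(-1,3);print('zhist',np.histogram(Q[:,2],bins=np.arange(0,.26,.01)))
rim=Q[(Q[:,2]>.114)&(Q[:,2]<.130)]
box=cv2.minAreaRect((rim[:,:2]*1000).astype(np.float32));print('rim',box,cv2.boxPoints(box),len(rim))
# lid points
l=Q[(Q[:,2]>.14)&(Q[:,2]<.30)];ctr=l.mean(0);U,S,V=np.linalg.svd(l-ctr);print('lid',ctr,V,S/np.sqrt(len(l)),l[:,2].max(),len(l))
# riser board
Q=P[95:170,205:380].reshape(-1,3);b=Q[(Q[:,2]>.375)&(Q[:,2]<.392)];bx=cv2.minAreaRect((b[:,:2]*1000).astype(np.float32));print('riser',bx,cv2.boxPoints(bx))
ds=np.load('side0.npy');S_=cloud('side',ds);print('mug', S_[262,380])
```

```text
410.0 232.85714721679688 5.7588582038879395 [[ 0.45981627 -0.28270325  0.106     ]]
depth top [ 0.45550806 -0.27180675  0.15090406] [ 0.37318155 -0.30449331  0.09848613] [0.47988414 0.01388386 1.3673875 ] 138
zhist (array([2242,  329,   73,  136,   86,   69,   76,   72,   72,   90,  178,
        337,  306,   44,   80,   84,   90,   79,   94,   90,  101,   87,
        102,   95,  107]), array([0.  , 0.01, 0.02, 0.03, 0.04, 0.05, 0.06, 0.07, 0.08, 0.09, 0.1 ,
       0.11, 0.12, 0.13, 0.14, 0.15, 0.16, 0.17, 0.18, 0.19, 0.2 , 0.21,
       0.22, 0.23, 0.24, 0.25]))
rim ((500.01348876953125, 82.16415405273438), (152.8525390625, 256.3450927734375), 6.989209175109863) [[408.55878  200.08453 ]
 [439.75153  -54.355686]
 [591.4682   -35.756226]
 [560.27545  218.68399 ]] 539
lid [0.58738292 0.10357859 0.21211037] [[-0.08506026  0.9859443   0.14380052]
 [ 0.21304862 -0.12298823  0.96926992]
 [-0.97333193 -0.11308285  0.19959266]] [0.07416725 0.03878309 0.00187953] 0.2764172973717542 1308
riser ((717.54736328125, 108.24940490722656), (152.89700317382812, 439.6607360839844), 6.851680278778076) [[ 615.4192   317.38956]
 [ 667.8705  -119.13127]
 [ 819.67554 -100.89075]
 [ 767.22424  335.63007]]
mug [ 0.53190582 -0.4376528   0.09300539]
```

Request:
carry_out(
  targets="30 -38 2 0 0 -8; 60 -76 4 0 0 -16; 90 -114 6 0 0 -24; 120 -152 8 0 0 -32; 150 -190 10 0 0 -40",
)

```text
time: 0.6
eef_pos: [0.3418, 0.4033, 0.2412]
eef_rot: [-0.0, 0.486, 0.874, -0.0]
force: [1.2, 0.8, 0.5]
grip_width: 0.0856
```

```bash
python3 -c "
from station import bot,sensors
print([x for x in dir(bot) if x[0]!='_'])"
```

```text
['PlanningError', 'pinch_z']
```

Request:
carry_out(
  targets="12 -46 0 0 0 -8; 24 -92 0 0 0 -16; 36 -138 0 0 0 -25; 48 -184 0 0 0 -25; 60 -230 0 0 0 -25",
)

```text
time: 1.1
eef_pos: [0.4011, 0.1732, 0.2412]
eef_rot: [0.0, 0.662, 0.75, -0.0]
force: [0.2, 0.3, -0.4]
grip_width: 0.0854
```

Request:
carry_out(
  targets="10 -48 0 0 0 0; 20 -96 0 0 0 0; 30 -144 0 0 0 0; 40 -192 0 0 0 0; 45 -240 0 0 0 0",
)

```text
time: 1.6
eef_pos: [0.4464, -0.0671, 0.2413]
eef_rot: [0.0, 0.661, 0.75, 0.0]
force: [0.7, -0.0, -0.9]
grip_width: 0.0851
```

Request:
carry_out(
  targets="0 -47 0 0 0 0; 0 -94 0 0 0 0; 0 -141 0 0 0 0; 0 -141 0 0 0 0; 0 -141 0 0 0 0",
)

```text
time: 2.1
eef_pos: [0.4457, -0.2066, 0.2409]
eef_rot: [-0.0, 0.662, 0.749, 0.0]
force: [0.1, -0.4, 0.6]
grip_width: 0.0851
```

Run:
```python
from h import *
s=sensors.observe();c=cam('wrist');p,d=eyes.snapshot('wrist');cv2.imwrite('pics/w1.png',p);np.save('w1.npy',d)
print(s['time'],s['eef_pos'],s['eef_rot'],R.from_quat(np.roll(s['eef_rot'],-1)).as_matrix().round(3))
hsv=cv2.cvtColor(p,cv2.COLOR_BGR2HSV)
m=(((hsv[...,0]<12)|(hsv[...,0]>172))&(hsv[...,1]>130)&(hsv[...,2]>80)).astype(np.uint8)
n,l,st,ce=cv2.connectedComponentsWithStats(m);
for i in range(1,n):
  if st[i,4]>150:
    (x,y),r=cv2.minEnclosingCircle(np.argwhere(l==i)[:,::-1].astype(np.int32));print(st[i],ce[i],x,y,r,plane(c,[[x,y]],.106),plane(c,[ce[i]],.106))
```

```text
2.1 [ 0.44571907 -0.20662298  0.24089605] [-4.61078007e-04  6.62218591e-01  7.49310567e-01  6.24254341e-06] [[-0.123  0.992 -0.001]
 [ 0.992  0.123  0.001]
 [ 0.001 -0.001 -1.   ]]
[ 302  248   50   45 1196] [326.2416388 269.5861204] 327.0 268.0 25.553964614868164 [[ 0.46124547 -0.28030887  0.106     ]] [[ 0.46078456 -0.28191694  0.106     ]]
```

View pics/w1.png

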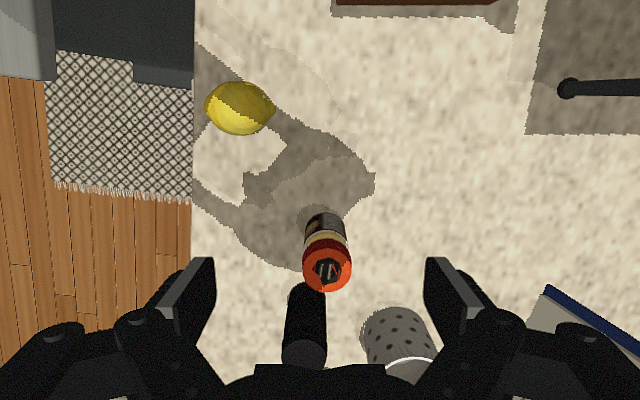

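The jar's cap in the wrist view is at (327,268), which puts the jar at about (0.461, -0.281). Next I move over it and descend, with the jaws opening along x.

Request:
carry_out(
  targets="8 -38 0 0 0 0; 15 -75 0 0 0 0; 15 -75 -40 0 0 0; 15 -75 -80 0 0 0; 15 -75 -110 0 0 0",
)

```text
time: 2.65
eef_pos: [0.4608, -0.2791, 0.1294]
eef_rot: [-0.001, 0.661, 0.751, 0.0]
force: [-0.5, -0.4, 0.4]
grip_width: 0.0854
```

Request:
carry_out(
  targets="0 0 -20 0 0 0; 0 0 -40 0 0 0; 0 0 -56 0 0 0; 0 0 -56 0 0 0",
)

```text
time: 3.05
eef_pos: [0.4605, -0.2788, 0.0737]
eef_rot: [-0.002, 0.661, 0.751, -0.0]
force: [0.3, -1.2, 0.1]
grip_width: 0.0854
```

Request:
carry_out(
  targets="0 0 0 0 0 0; 0 0 0 0 0 0; 0 0 0 0 0 0; 0 0 0 0 0 0; 0 0 0 0 0 0",
  jaw=0.75,
  newtons=25,
)

```text
time: 3.55
eef_pos: [0.4616, -0.2812, 0.0763]
eef_rot: [0.001, 0.661, 0.75, 0.0]
force: [-1.0, 2.0, 7.3]
grip_width: 0.0438
```

Request:
carry_out(
  targets="0 0 0 0 0 0; 0 0 0 0 0 0; 0 0 0 0 0 0",
)

```text
time: 3.85
eef_pos: [0.4617, -0.2813, 0.0763]
eef_rot: [0.001, 0.661, 0.75, 0.0]
force: [-0.8, 1.0, 8.0]
grip_width: 0.0436
```

Request:
carry_out(
  targets="0 0 5 0 0 0; 0 0 30 0 0 0; 0 0 70 0 0 0; 0 0 110 0 0 0; 0 0 150 0 0 0",
  newtons=40,
)

```text
time: 4.35
eef_pos: [0.4608, -0.2807, 0.2275]
eef_rot: [0.0, 0.661, 0.75, -0.0]
force: [-0.0, -0.4, -1.2]
grip_width: 0.0433
```

Run:
```python
from h import *
p,d=eyes.snapshot('wrist');q,d=eyes.snapshot('side')
a=np.hstack([cv2.resize(p,(400,250)),cv2.resize(q[200:300,280:440],(400,250))]);cv2.imwrite('pics/w2.png',a)
s=sensors.observe();print(s['eef_pos'],s['force'],s['grip_width'])
```

```text
[ 0.46305056 -0.28235688  0.23087164] [ 0.187464   -0.9720508  -0.84307111] 0.04314197411381761
```

View pics/w2.png

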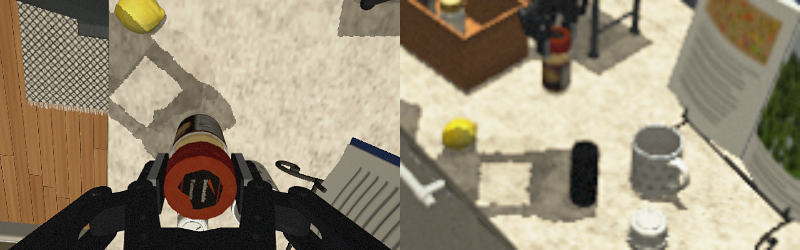

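Request:
carry_out(
  targets="0 15 20 0 0 0; 8 60 20 0 0 0; 16 105 20 0 0 0; 24 150 20 0 0 0; 32 195 20 0 0 0",
)

```text
time: 4.95
eef_pos: [0.4928, -0.0842, 0.2453]
eef_rot: [0.0, 0.662, 0.75, 0.0]
force: [1.0, 0.5, -1.4]
grip_width: 0.0432
```

Request:
carry_out(
  targets="8 40 0 0 0 0; 14 75 0 0 0 0; 16 87 0 0 0 0; 16 87 0 0 0 0; 16 87 0 0 0 0",
)

```text
time: 5.45
eef_pos: [0.5089, 0.0006, 0.2452]
eef_rot: [0.0, 0.661, 0.75, -0.0]
force: [0.4, -0.6, -1.4]
grip_width: 0.0433
```

Run:
```python
from h import *
s=sensors.observe();print(s['eef_pos'],s['eef_rot'],s['force'],s['grip_width'])
p,d=eyes.snapshot('top');c=cv2.resize(p[160:260,240:360],(720,600));cv2.imwrite('pics/t2.png',c)
p,d=eyes.snapshot('wrist');cv2.imwrite('pics/w3.png',p)
```

```text
[0.5089343  0.00056832 0.24521348] [ 1.97763007e-05  6.61233920e-01  7.50179758e-01 -1.80103658e-04] [ 0.35239818 -0.57883923 -1.42174429] 0.04330572422493754
```

View pics/t2.png

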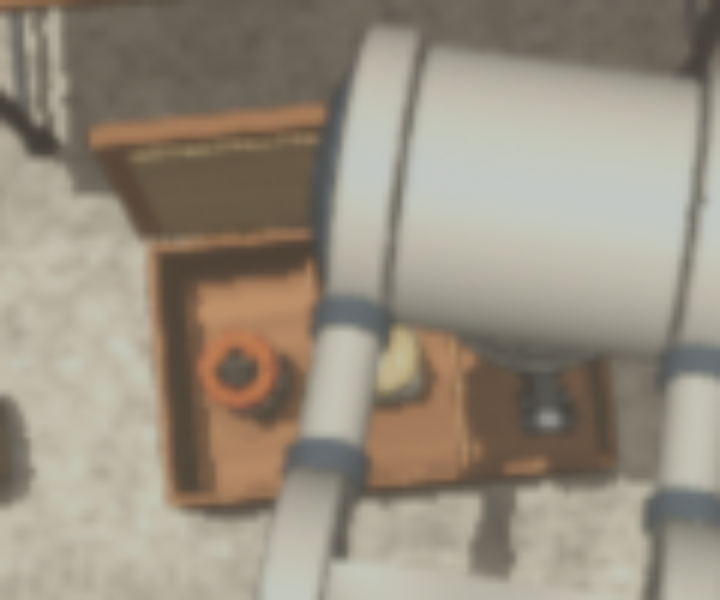

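View pics/w3.png

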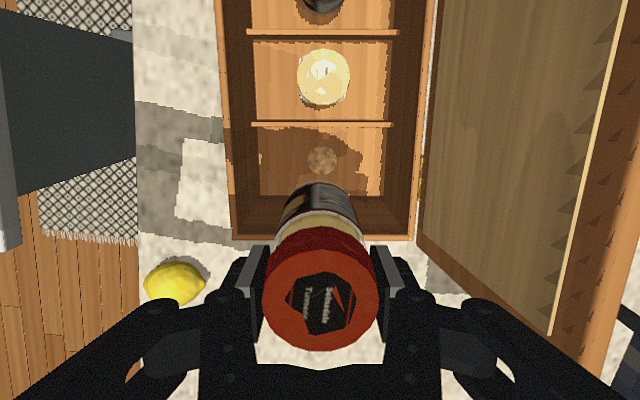

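Run:
```python
from h import *
c=cam('wrist');print(plane(c,[[321,159]],.008))
p,d=eyes.snapshot('side');cv2.imwrite('pics/s2.png',cv2.resize(p[60:260,160:480],(800,500)));P=cloud('side',d)
q,d=eyes.snapshot('top');Q=cloud('top',d)
for v,u in [(190,310),(190,330),(205,330),(200,345),(185,345),(172,310),(172,340),(215,325)]:print(u,v,Q[v,u].round(3))
np.save('sP.npy',P)
```

```text
[[0.510162  0.0025273 0.008    ]]
310 190 [0.506 0.041 0.631]
330 190 [0.507 0.001 0.63 ]
330 205 [0.478 0.    0.619]
345 200 [ 0.488 -0.03   0.625]
345 185 [ 0.518 -0.029  0.629]
310 172 [0.546 0.043 0.618]
340 172 [ 0.55  -0.02   0.605]
325 215 [0.46  0.01  0.594]
```

View pics/s2.png

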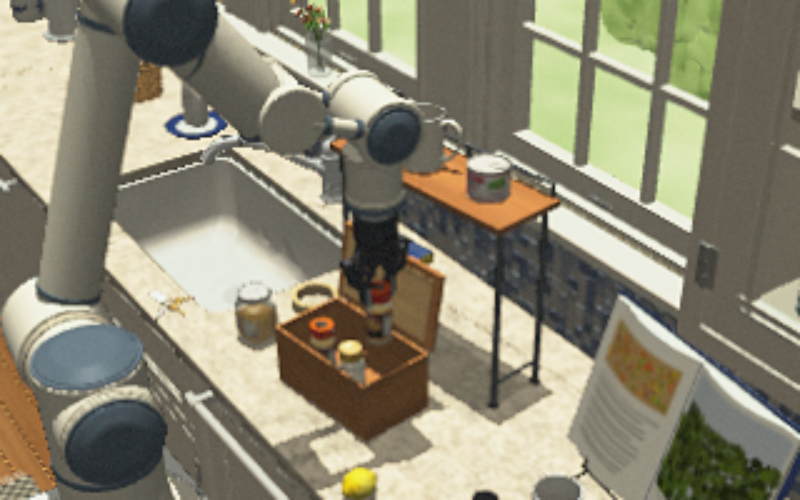

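Request:
carry_out(
  targets="-8 0 -30 0 0 0; -8 0 -60 0 0 0; -8 0 -90 0 0 0; -8 0 -110 0 0 0; -8 0 -130 0 0 0",
)

```text
time: 6.15
eef_pos: [0.5009, 0.0003, 0.1143]
eef_rot: [-0.0, 0.662, 0.75, -0.0]
force: [-0.5, -0.6, -1.6]
grip_width: 0.0433
```

Request:
carry_out(
  targets="0 0 -12 0 0 0; 0 0 -22 0 0 0; 0 0 -26 0 0 0; 0 0 -27 0 0 0; 0 0 -27 0 0 0",
)

```text
time: 6.65
eef_pos: [0.5014, 0.0009, 0.0886]
eef_rot: [0.0, 0.661, 0.75, 0.0]
force: [-0.5, -0.9, -1.4]
grip_width: 0.0431
```

Request:
carry_out(
  targets="0 0 -1 0 0 0; 0 0 -2 0 0 0; 0 0 -2 0 0 0",
)

```text
time: 6.95
eef_pos: [0.5012, 0.0011, 0.0864]
eef_rot: [0.0, 0.661, 0.75, 0.0]
force: [-0.4, -0.6, -0.5]
grip_width: 0.0432
```

Request:
carry_out(
  targets="0 0 -1 0 0 0; 0 0 -2 0 0 0; 0 0 -2 0 0 0",
)

```text
time: 7.25
eef_pos: [0.5012, 0.0011, 0.0844]
eef_rot: [0.0, 0.661, 0.75, 0.0]
force: [-1.0, -0.8, 3.8]
grip_width: 0.0434
```

Request:
carry_out(
  targets="0 0 0 0 0 0; 0 0 0 0 0 0; 0 0 0 0 0 0; 0 0 0 0 0 0; 0 0 0 0 0 0",
  jaw=0.22,
)

```text
time: 7.75
eef_pos: [0.5011, 0.0011, 0.0842]
eef_rot: [-0.0, 0.661, 0.75, -0.0]
force: [0.4, -0.2, 0.3]
grip_width: 0.0667
```

Request:
carry_out(
  targets="0 0 20 0 0 0; 0 0 50 0 0 0; 0 0 90 0 0 0; 0 0 130 0 0 0; 0 0 170 0 0 0",
)

```text
time: 8.25
eef_pos: [0.5007, 0.0011, 0.2559]
eef_rot: [-0.0, 0.661, 0.75, -0.0]
force: [0.4, -0.3, 1.3]
grip_width: 0.067
```

Run:
```python
from h import *
s=sensors.observe();c=cam('wrist');p,d=eyes.snapshot('wrist');cv2.imwrite('pics/w4.png',p)
print(s['time'],s['eef_pos'],R.from_quat(np.roll(s['eef_rot'],-1)).as_matrix().round(3),s['force'])
hsv=cv2.cvtColor(p,cv2.COLOR_BGR2HSV)
P=cloud('wrist',d)
m=(((hsv[...,0]<12)|(hsv[...,0]>172))&(hsv[...,1]>150)&(hsv[...,2]>80)).astype(np.uint8)
n,l,st,ce=cv2.connectedComponentsWithStats(m);
for i in range(1,n):
  if st[i,4]>200: print(st[i],ce[i],plane(c,[ce[i]],.114), P[int(ce[i][1]),int(ce[i][0])])
```

```text
8.25 [0.50072351 0.00109064 0.25592865] [[-0.125  0.992 -0.   ]
 [ 0.992  0.125 -0.   ]
 [ 0.    -0.    -1.   ]] [ 0.43620197 -0.31656981  1.25121496]
[ 293  159   53   51 1456] [318.62706044 184.17376374] [[ 5.00040366e-01 -2.70784167e-04  1.14000000e-01]] [ 5.03158371e-01 -1.84237596e-04  1.21486331e-01]
```

View pics/w4.png

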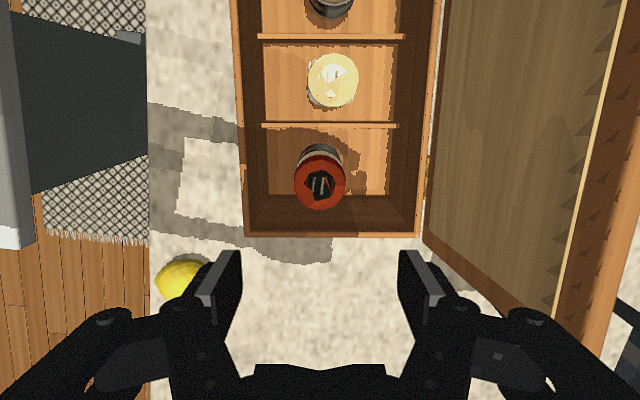

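Run:
```python
from h import *
s=sensors.observe();c=cam('wrist');o=-c[2].T@c[3];T=R.from_quat(np.roll(s['eef_rot'],-1)).as_matrix()
print(s['q'],'cam in tool',T.T@(o-s['eef_pos']),'cam dir',T.T@c[2][2])
p,d=eyes.snapshot('top');P=cloud('top',d);cv2.imwrite('pics/t3.png',p[150:270,200:400].repeat(4,0).repeat(4,1))
yaw=np.deg2rad(6.95);C=np.array([[np.cos(yaw),np.sin(yaw),0],[-np.sin(yaw),np.cos(yaw),0],[0,0,1]])
Q=P[165:215,250:350].reshape(-1,3);Q=(Q-[.5,.082,0])@C.T
l=Q[(Q[:,2]>.15)&(Q[:,2]<.29)&(abs(Q[:,1])<.135)]
k=l[l[:,0]<.115]
for z in np.arange(.15,.29,.02):
  a=l[(l[:,2]>z)&(l[:,2]<z+.02)];print(z.round(2),len(a),np.percentile(a[:,0],[5,50,95]).round(3) if len(a) else '',a[:,1].min().round(3) if len(a) else '',a[:,1].max().round(3) if len(a) else '')
```

```text
[-1.16954923e-01  2.86310609e-01  1.60136305e+00  8.77796567e-06
  1.24589854e+00 -2.42646209e-01] cam in tool [ 0.07236356 -0.00021181 -0.14266897] cam dir [-2.85047105e-01  1.60544576e-04  9.58513496e-01]
0.15 61 [0.077 0.079 0.082] 0.033 0.128
0.17 71 [0.08  0.083 0.085] 0.03 0.13
0.19 72 [0.084 0.086 0.089] 0.028 0.13
0.21 82 [0.088 0.09  0.093] 0.023 0.129
0.23 81 [0.092 0.094 0.097] 0.021 0.129
0.25 196 [0.095 0.1   0.111] 0.009 0.131
0.27 51 [0.101 0.105 0.11 ] 0.012 0.127
```

Request:
carry_out(
  targets="0 10 30 0 0 8; 0 25 60 0 0 16; 0 40 90 0 0 24; 0 60 104 0 0 32; 0 86 104 0 0 40",
  jaw=1,
  newtons=20,
)

```text
time: 8.85
eef_pos: [0.5019, 0.0874, 0.3601]
eef_rot: [0.002, 0.363, 0.932, 0.001]
force: [0.4, -0.2, -1.5]
grip_width: 0.0001
```

Request:
carry_out(
  targets="0 0 0 0 0 8; 0 0 0 0 0 16; 0 0 0 0 0 24; 0 0 0 0 0 32; 0 0 0 0 0 40",
)

```text
time: 9.35
eef_pos: [0.5009, 0.0871, 0.3577]
eef_rot: [-0.0, 0.022, 1.0, -0.0]
force: [0.6, 0.3, -0.9]
grip_width: 0.0003
```

Request:
carry_out(
  targets="0 0 0 0 0 8; 0 0 0 0 0 10; 0 0 0 0 0 10",
)

```text
time: 9.65
eef_pos: [0.501, 0.087, 0.3578]
eef_rot: [-0.0, -0.063, 0.998, -0.0]
force: [0.2, -0.6, 0.4]
grip_width: -0.0001
```

Request:
carry_out(
  targets="0 0 0 0.8 -6.9 0; 0 0 0 1.7 -13.9 0; 0 0 0 2.5 -20.8 0; 0 0 0 3.4 -27.8 0; 0 0 0 4.2 -34.8 0",
)

```text
time: 10.15
eef_pos: [0.5008, 0.0869, 0.3588]
eef_rot: [0.303, -0.059, 0.951, 0.017]
force: [1.1, 0.3, -0.7]
grip_width: -0.0001
```

Run:
```python
from h import *
s=sensors.observe();print(s['time'],s['q'].round(3) if hasattr(s['q'],'round') else s['q'],s['eef_pos'],s['grip_width'],R.from_quat(np.roll(s['eef_rot'],-1)).as_matrix().round(3))
p,d=eyes.snapshot('side');cv2.imwrite('pics/s3.png',cv2.resize(p[60:260,160:480],(800,500)))
```

```text
10.15 [ 0.014 -0.046  1.9    0.097  0.675 -1.737] [0.50084752 0.08692173 0.35881551] -6.319119233502703e-05 [[-0.809 -0.122  0.575]
 [-0.101  0.992  0.069]
 [-0.579 -0.003 -0.815]]
```

View pics/s3.png

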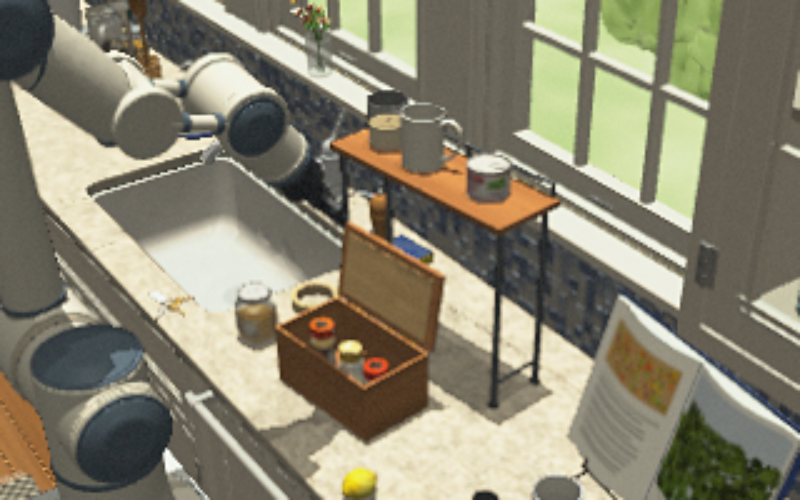

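Request:
carry_out(
  targets="30 2 -3 0 0 0; 60 4 -6 0 0 0; 87 6 -9 0 0 0; 87 6 -9 0 0 0",
)

```text
time: 10.6
eef_pos: [0.5908, 0.0931, 0.3486]
eef_rot: [0.3, -0.059, 0.952, 0.017]
force: [-0.1, -0.3, -0.1]
grip_width: 0.0003
```

Run:
```python
from h import *
s=sensors.observe();print(s['time'],s['q'],s['eef_pos'],s['force'])
p,d=eyes.snapshot('side');cv2.imwrite('pics/s4.png',cv2.resize(p[100:220,240:400],(800,600),interpolation=cv2.INTER_CUBIC))
p,d=eyes.snapshot('top');cv2.imwrite('pics/t4.png',cv2.resize(p[90:250,220:380],(600,600),interpolation=cv2.INTER_CUBIC))
```

```text
10.6 [ 0.02615524  0.11618266  1.75395027  0.08711322  0.66528112 -1.72014598] [0.5907513  0.09308871 0.34855496] [-0.12538481 -0.28625572 -0.09855213]
```

View pics/s4.png

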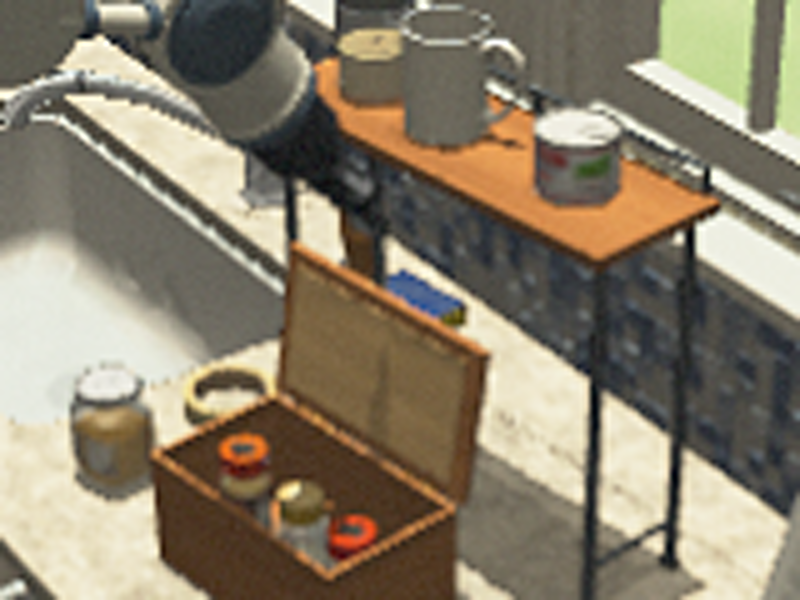

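View pics/t4.png

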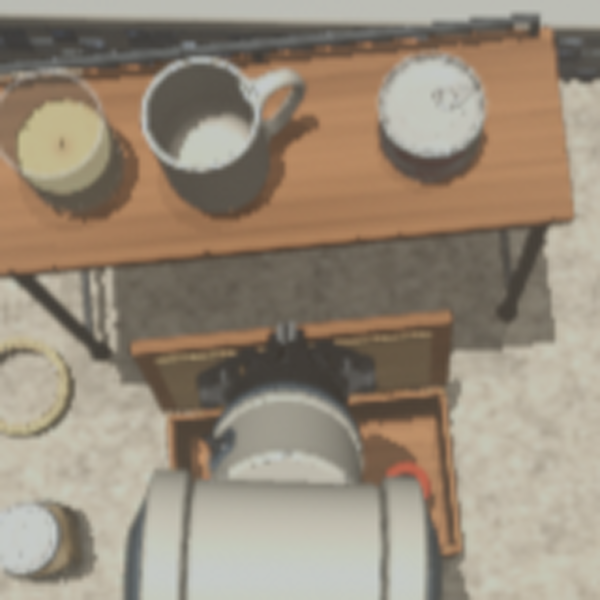

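Request:
carry_out(
  targets="17 2 -24 0 0 0; 33 4 -48 0 0 0; 46 5 -66 0 0 0; 54 6 -78 0 0 0; 60 7 -86 0 0 0",
)

```text
time: 11.2
eef_pos: [0.6479, 0.1001, 0.2624]
eef_rot: [0.3, -0.06, 0.952, 0.017]
force: [0.9, 0.0, -1.4]
grip_width: -0.0002
```

Request:
carry_out(
  targets="0 0 0 0 0 0",
)

```text
time: 11.3
eef_pos: [0.648, 0.1001, 0.2626]
eef_rot: [0.3, -0.06, 0.952, 0.017]
force: [0.2, -0.1, 0.1]
grip_width: -0.0001
```

```bash
cat >> h.py <<'E'
yaw=np.deg2rad(6.95);C=np.array([[np.cos(yaw),np.sin(yaw),0],[-np.sin(yaw),np.cos(yaw),0],[0,0,1]])
def cad(X): return (np.asarray(X)-[.5,.082,0])@C.T
def look(n):
    s=sensors.observe();p,d=eyes.snapshot('side');cv2.imwrite(f'pics/s{n}.png',cv2.resize(p[100:220,240:400],(800,600),interpolation=cv2.INTER_CUBIC))
    Q=cad(cloud('side',d)[100:215,260:350]).reshape(-1,3)
    # inner face on right-hand half of the lid (clear of the hand)
    l=Q[(Q[:,1]<-.05)&(Q[:,1]>-.125)&(Q[:,2]>.14)&(Q[:,2]<.285)&(Q[:,0]>-.1)&(Q[:,0]<.125)]
    a=np.arctan2(l[:,2]-.122,75e-3-l[:,0]);h=np.hypot(l[:,2]-.122,75e-3-l[:,0]);g=h>.05
    print('t',s['time'],'tip caddy',cad(s['eef_pos']).round(4),'F',np.round(s['force'],2),'q5',round(s['q'][4],2),'theta',np.percentile(a[g],[10,50,90]).round(3),g.sum())
E
python3 -c "
from h import *
look(5)"
```

```text
t 11.3 tip caddy [1.491e-01 1.000e-04 2.626e-01] F [ 0.22 -0.1   0.11] q5 0.46 theta [1.695 1.747 1.806] 282
```

View pics/s5.png

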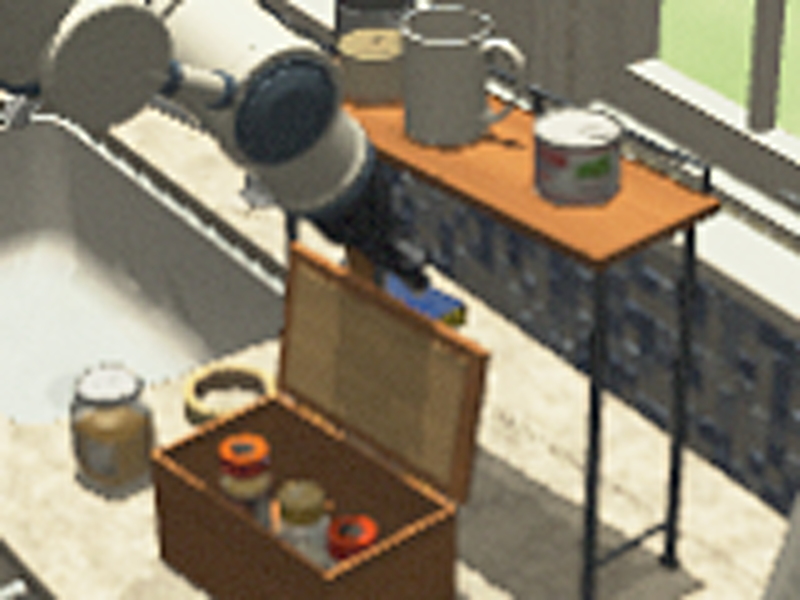

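Request:
carry_out(
  targets="-7 -0.8 0 0 0 0; -14 -1.7 0 0 0 0; -21 -2.5 0 0 0 0; -28 -3.4 0 0 0 0; -35 -4.2 0 0 0 0",
)

```text
time: 11.85
eef_pos: [0.6141, 0.0958, 0.2658]
eef_rot: [0.303, -0.06, 0.951, 0.017]
force: [2.2, 0.9, 9.5]
grip_width: 0.0002
```

```bash
python3 -c "
from h import *
look(6)"
```

```text
t 11.85 tip caddy [ 1.150e-01 -1.000e-04  2.658e-01] F [2.17 0.94 9.51] q5 0.43 theta [1.567 1.618 1.675] 273
```

Request:
carry_out(
  targets="0 0 4 0 0 0; 0 0 8 0 0 0; 0 0 8 0 0 0",
)

```text
time: 12.2
eef_pos: [0.6132, 0.0958, 0.2721]
eef_rot: [0.301, -0.06, 0.952, 0.017]
force: [0.2, -0.8, 0.3]
grip_width: -0.0001
```

```bash
python3 -c "
from h import *
look(7)"
```

```text
t 12.2 tip caddy [0.114  0.     0.2721] F [ 0.17 -0.8   0.3 ] q5 0.46 theta [1.555 1.604 1.659] 257
```

View pics/s7.png

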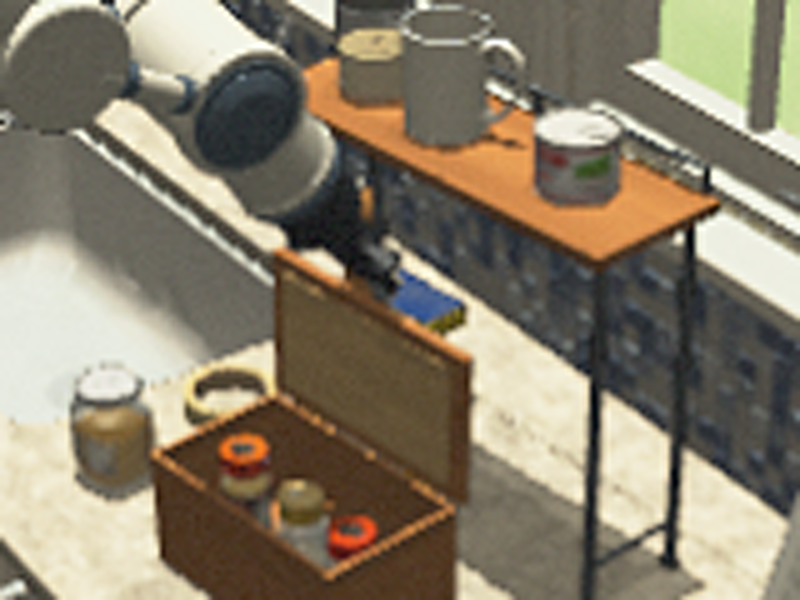

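Request:
carry_out(
  targets="-7 -0.8 0 0 0 0; -14 -1.7 0 0 0 0; -21 -2.5 0 0 0 0; -28 -3.4 0 0 0 0",
)

```text
time: 12.65
eef_pos: [0.5846, 0.0924, 0.2715]
eef_rot: [0.301, -0.06, 0.952, 0.017]
force: [0.9, -0.3, 3.2]
grip_width: 0.0
```

```bash
python3 -c "
from h import *
look(8)"
```

```text
t 12.65 tip caddy [8.530e-02 1.000e-04 2.715e-01] F [ 0.86 -0.26  3.2 ] q5 0.44 theta [1.395 1.44  1.488] 222
```

Request:
carry_out(
  targets="-7 -0.8 0 0 0 0; -14 -1.7 -1 0 0 0; -21 -2.5 -2 0 0 0; -28 -3.4 -3 0 0 0",
)

```text
time: 13.1
eef_pos: [0.5563, 0.089, 0.2679]
eef_rot: [0.3, -0.06, 0.952, 0.017]
force: [1.0, -0.9, -0.0]
grip_width: 0.0001
```

```bash
python3 -c "
from h import *
look(9)"
```

```text
t 13.1 tip caddy [5.670e-02 1.000e-04 2.679e-01] F [ 1.02 -0.89 -0.02] q5 0.41 theta [1.208 1.251 1.302] 179
```

View pics/s9.png

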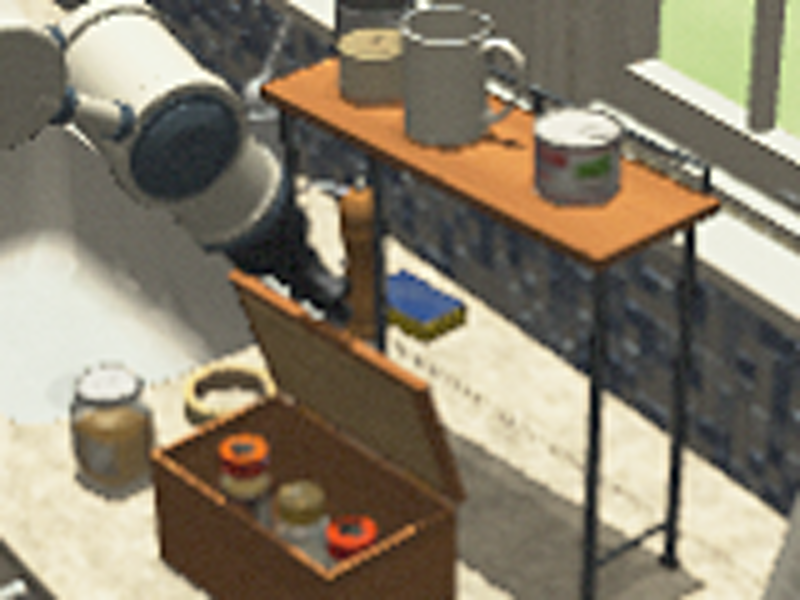

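Request:
carry_out(
  targets="-6 -0.7 -1 0 0 0; -12 -1.5 -3 0 0 0; -18 -2.2 -5 0 0 0; -18 -2.2 -5 0 0 0",
)

```text
time: 13.55
eef_pos: [0.538, 0.0868, 0.2627]
eef_rot: [0.3, -0.06, 0.952, 0.017]
force: [0.5, 0.7, -0.1]
grip_width: -0.0001
```

```bash
python3 -c "
from h import *
look(10)"
```

```text
t 13.55 tip caddy [3.830e-02 2.000e-04 2.627e-01] F [ 0.54  0.69 -0.15] q5 0.39 theta [1.082 1.118 1.164] 147
```

Request:
carry_out(
  targets="0 0 0 0 0 0; 0 0 0 0 0 0",
)

```text
time: 13.8
eef_pos: [0.5394, 0.0869, 0.2634]
eef_rot: [0.301, -0.06, 0.952, 0.017]
force: [0.0, -0.3, -0.5]
grip_width: -0.0001
```

```bash
python3 -c "
from h import *
look(11)"
```

```text
t 13.8 tip caddy [3.970e-02 1.000e-04 2.634e-01] F [ 0.04 -0.34 -0.47] q5 0.39 theta [1.083 1.117 1.166] 152
```

Lid at about 1.12 rad and holding still. I'll nudge it further in small steps.

Request:
carry_out(
  targets="-5 -0.6 -2 0 0 0; -10 -1.2 -4 0 0 0; -10 -1.2 -4 0 0 0; -10 -1.2 -4 0 0 0",
)

```text
time: 14.25
eef_pos: [0.529, 0.0856, 0.2592]
eef_rot: [0.301, -0.06, 0.952, 0.017]
force: [-0.7, -0.4, -0.5]
grip_width: -0.0002
```

```bash
python3 -c "
from h import *
look(12)
look(13)"
```

```text
t 14.25 tip caddy [2.920e-02 1.000e-04 2.592e-01] F [-0.69 -0.4  -0.46] q5 0.37 theta [0.995 1.029 1.087] 119
t 14.3 tip caddy [2.940e-02 1.000e-04 2.594e-01] F [-0.18 -0.72 -0.91] q5 0.37 theta [0.998 1.022 1.086] 121
```

Request:
carry_out(
  targets="-4 -0.5 -2 0 0 0; -8 -1 -5 0 0 0; -8 -1 -5 0 0 0; -8 -1 -5 0 0 0",
)

```text
time: 14.75
eef_pos: [0.521, 0.0846, 0.2542]
eef_rot: [0.301, -0.06, 0.952, 0.017]
force: [-0.5, -0.4, -0.0]
grip_width: -0.0001
```

```bash
python3 -c "
from h import *
look(14)
look(15)"
```

```text
t 14.75 tip caddy [2.110e-02 1.000e-04 2.542e-01] F [-0.48 -0.45 -0.01] q5 0.35 theta [0.898 0.931 0.989] 91
t 14.8 tip caddy [2.130e-02 1.000e-04 2.543e-01] F [-0.12  0.61 -0.19] q5 0.35 theta [0.878 0.914 0.977] 87
```

Request:
carry_out(
  targets="0 0 0 0 0 0; 0 0 0 0 0 0",
)

```text
time: 15.05
eef_pos: [0.5213, 0.0847, 0.2544]
eef_rot: [0.301, -0.06, 0.952, 0.017]
force: [0.3, -0.0, -0.3]
grip_width: -0.0
```

```bash
python3 -c "
from h import *
look(16)"
```

```text
t 15.05 tip caddy [2.140e-02 1.000e-04 2.544e-01] F [ 0.31 -0.02 -0.3 ] q5 0.35 theta [0.77  0.818 0.879] 55
```

View pics/s16.png

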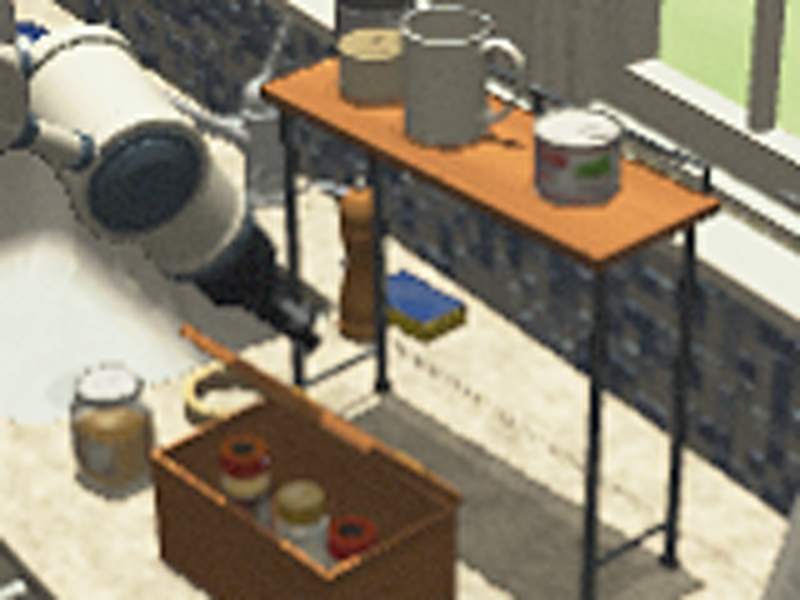

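The lid has left the fingers and is falling by itself. I'll hold the arm still, raising it a little.

Request:
carry_out(
  targets="0 0 5 0 0 0; 0 0 15 0 0 0; 0 0 30 0 0 0; 0 0 45 0 0 0; 0 0 60 0 0 0",
)

```text
time: 15.6
eef_pos: [0.5211, 0.0846, 0.3153]
eef_rot: [0.301, -0.06, 0.952, 0.017]
force: [0.1, 0.3, -0.2]
grip_width: 0.0002
```

Request:
carry_out(
  targets="0 0 0 0 0 0; 0 0 0 0 0 0; 0 0 0 0 0 0; 0 0 0 0 0 0; 0 0 0 0 0 0",
)

```text
time: 16.1
eef_pos: [0.521, 0.0846, 0.3137]
eef_rot: [0.3, -0.06, 0.952, 0.017]
force: [-0.1, -0.2, -0.6]
grip_width: -0.0003
```

Request:
carry_out(
  targets="0 0 0 0 0 0; 0 0 0 0 0 0; 0 0 0 0 0 0; 0 0 0 0 0 0; 0 0 0 0 0 0",
)

```text
time: 16.6
eef_pos: [0.5211, 0.0847, 0.3143]
eef_rot: [0.301, -0.06, 0.952, 0.017]
force: [0.3, 0.2, -0.7]
grip_width: 0.0001
```

Request:
carry_out(
  targets="0 0 0 0 0 0; 0 0 0 0 0 0; 0 0 0 0 0 0; 0 0 0 0 0 0; 0 0 0 0 0 0",
)

```text
time: 17.1
eef_pos: [0.5211, 0.0847, 0.3143]
eef_rot: [0.301, -0.06, 0.952, 0.017]
force: [0.3, 0.6, -0.4]
grip_width: -0.0003
```

Run:
```python
from h import *
p,d=eyes.snapshot('side');cv2.imwrite('pics/s17.png',cv2.resize(p[140:260,240:400],(800,600),interpolation=cv2.INTER_CUBIC))
Q=cad(cloud('side',d)[150:250,250:345]).reshape(-1,3)
l=Q[(abs(Q[:,1])<.12)&(Q[:,2]>.11)&(Q[:,2]<.2)&(abs(Q[:,0])<.07)]
A=np.c_[l[:,:2],np.ones(len(l))];f=np.linalg.lstsq(A,l[:,2],rcond=None)[0];print(len(l),f,np.percentile(l[:,2],[5,50,95]))
s=sensors.observe();print(s['time'],s['eef_pos'],s['force'])
```

```text
962 [ 0.00316694 -0.00216638  0.1313705 ] [0.12551401 0.13133207 0.13702793]
17.15 [0.52112897 0.08467269 0.31429248] [ 0.03195845 -0.16853366  0.30310544]
```

View pics/s17.png

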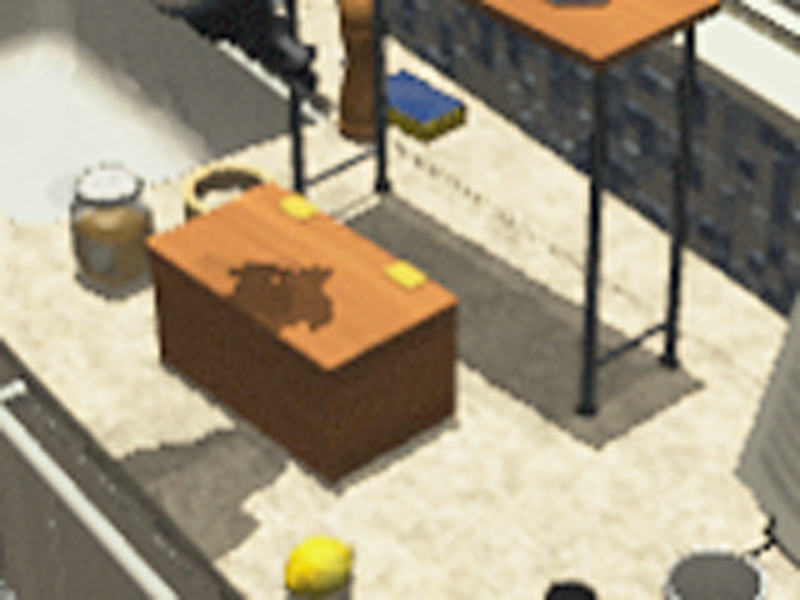

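The lid is flat and shut (tilt about 0.003 rad), and the robot is clear of everything.

```bash
python3 -c "
from station import ticket
print(ticket.hand_in())"
```

```text
the job is handed in; nothing more can be done
None
```

The spice jar is standing in the empty compartment and the lid is shut. The job was handed in at about 17 s; hand-in reports no verdict.

- **Jar:** I gripped the red-capped jar by its cap and set it down in the right-hand compartment. After letting go, the wrist view showed it upright, about 10 mm from the middle of the compartment. I left the black look-alike alone.
- **Lid:** I pushed it from behind with shut, tilted fingers until it left them at roughly 0.9 rad and fell by itself. From there I only raised the arm, away from the lid. The wrist force was mostly under 4 N, with one brief vertical reading of 9.5 N, which I relieved by lifting the tip.
- **Last checks:** The side view shows the lid shut, with a plane-fit tilt of about 0.003 rad and its top at 131 mm (134 mm expected, within the scatter of the depth readings). The arm was clear, with wrist force near zero. The honey jar, lemon and tape appeared to be where they started, but I did not measure them. The timer, keys and most of the mug were not in that last crop.
- **Not checked:** With the lid shut I could not see the jars inside. They were last seen standing upright as the lid fell. The lid angles read from depth during the push were good to only about 0.03 to 0.05 rad.

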